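# Clip the grating plate into the citrus grater box

### The arm

A 7-joint arm with a two-finger parallel gripper is mounted at the origin on a cart in front of the work surface, level with it; the furniture and walls round the work are solid. World frame = base frame: x ahead of the robot, y to its left, z up, the work surface at z = 0. Lengths are in m, angles in rad, forces in N, time in s.
With the tool pointing down it reaches from about 0.425 to 0.975 m from the base axis. Payload 16.7 kg.
Tool frame: the origin (TCP) lies midway between the tips of the shut fingers; the grasp point (between the pads) lies 19 mm behind it; z points along the fingers, y is the line along which they close (so a half turn about z gives the same grasp; the last joint's range is limited). The gripper opens to 85 mm and grips with 20 to 120 N. Pads are 22 mm wide; open, the fingers measure 114 mm over their backs; the gripper's body (76 mm by 85 mm) begins 54 mm behind the grasp point. The pads swing forward as they close: fully open they stand 13 mm farther back than shut.
Start: joints at [-1.391, 0.426, 0.074, 1.606, -0.034, 1.111, -0.067], TCP at [0.218, 0.639, 0.231] pointing down, gripper open.
Joint ranges: [-2.85, 2.85], [-0.5, 2.14], [-1.23, 1.37], [0.21, 2.46], [-1.02, 4.16], [0.16, 2.05], [-2.73, 2.73]. Speed limits (rad/s): [1.89, 1.89, 2.39, 2.39, 3.01, 3.01, 3.01].

### API

Orientations are given as a unit quaternion [w, x, y, z].
In Python, from station import arm, cams gives the robot as it stands.
- The arm moves only by the tool apply_moves, never from a script. Its argument "motion" is a list of rows, each a list of 3 entries, a list of its own where there are three numbers: the shift along the tool's x, y, z in units of 0.2 m (1.0 is 0.2 m), then the turn about the tool's z in units of pi/2 rad (1.0 is pi/2 rad), then the opening, from 0 (shut) to 1 (fully open). A call has 1 to 12 rows; each row is the pose to reach, as a shift and turn from the pose commanded when the call began, along the tool's axes at that moment; what a row does not reach only later rows make up. A row lasts 1/10 s, in which the tool goes at most 50 mm and 8.59 degrees, less where a joint would pass 70% of its speed; a pose out of reach is approached as far as the arm can. A call with a number of a shift or a turn outside -1 to 1 is refused whole. A call with a gripper value outside its range is refused whole. The fingers move at their own pace and stop on an object; "grip_force" is the grip in N (left out, the last holds). Time passes only in rows, so rows that repeat a pose let the fingers close. It gives the time, the measured TCP pose, the force, the opening and the grip force at its end, in the units of the state.
- arm.read_state(): the state, without advancing time (a new reading comes with each control period).
- cams.get_image(name): name is "side" or "top" or "wrist"; returns a dict with "image" (384x512x3 uint8, red, green, blue), "fx", "fy", "cx", "cy" (pixels), "view" (4x4, takes a point from world to camera coordinates); the wrist camera has in their place "hand_eye" (4x4, takes a point from camera to tool coordinates, whose origin is the TCP and whose axes are the flange's). Camera axes: x right, y down, z forward; pixel columns grow to the right and rows downward; lengths in m; the calibration is good to about 2 mm. The wrist camera is an equidistant fisheye: a pixel r from the principal point sees the ray r / f radians off the axis. A picture is of the moment at which its call begins: read the wrist's pose just before it. There is no depth.
- arm.finish_job(): hands the job in; it is judged then, once.
The state is a dict: "clock": time; "joint_pos": joint angles; "qvel": joint speeds; "tau": joint torques, N m; "position": TCP position; "orientation": TCP orientation; "force": force on the tool from outside, world axes, zero at the start; "wrist_torque": the same for the moment, N m; "width": opening from 0.0 (shut) to 1.0 (fully open); "finger_force": force on a finger pad.
Only numpy, scipy, OpenCV 4.12 (cv2) and the standard library are available. Lean on these libraries where they do the work, as an engineer would, in place of code of your own. Each camera call takes 0.05 s, during which the arm holds its last target. There are 200 camera calls.

### The job

Take the grating plate (the one with rows of small teeth and a narrow ear at each end) by its grip bar and press it down into the white grater box, its ears in the slots between the spring clips, until it has snapped past the clips and sits flat on the rim. Press it in rather than dropping it, and leave the slicing plate where it lies.

Things in the scene. Friction and masses are not known exactly. Their poses are not given: they have to be found in the camera images.
- grating_plate: The plate to fit: flat steel, 84 x 64 x 5 mm, rows of 2.4 mm teeth on top, a 22 mm wide ear at each short side (120 mm over both ears). Upright black grip bar on its middle, 56 mm along x, 12 mm thick along y, top 35 mm above the underside. About 0.15 kg. Lies flat on the worktop; fits either way round. Origin: centre of the underside; x along bar and ears, z up.
- slicing_plate: Bystander, leave alone: plain rectangular steel plate 120 x 64 x 5 mm without ears, with the same grip bar, but a long dark slit and a bright blade on each side of the bar instead of teeth; it does not fit the box. Origin: centre of the underside; x along its bar, z up.
- grater_box: White open tub, 124 x 72 mm, rim 40 mm high, fixed to the worktop. At each end two prongs (51 to 60 mm from the centre, top 64 mm up, 32 mm apart) form a slot, open above, for one ear. The plate has about 9 mm play either way along x. Origin: centre of the underside; x from slot to slot, z up.
- box_seat (a point): Centre of the box's seat at rim height, 40 mm above the worktop, where the underside of the fitted plate's centre belongs; axes as the box. Each prong has a leaf spring: mouth of a slot 46 mm wide 34 mm above the seat, narrowing to 18 mm at 11 mm above it. The springs resist the ears while the underside is about 14 to 7 mm above the seat, 7 to 13 N in all, then snap over them.
Mind the look-alikes: they are no part of the job. What is shaped like the grating_plate but green is not meant.

How it is judged:
By the outcome, as a careful person would: the job done as asked, in the order asked, and still so for the second after the job is handed in, with the robot touching nothing.
It also fails if it takes over 32 s, if anything falls off the work surface, if the arm or the gripper's body presses on something with over 40 N, if the wrist force passes 120 N, or if a joint passes its speed limit or range.

## Working session

There is one attempt and no reset: what is moved stays moved. The work goes in short steps, Python scripts to look and compute and a tool call to move; the robot and the scene stay as the last step left them, time stands still between calls to the robot, and variables do not carry over. Pictures are saved under pics/ and viewed, at most 10 in all, crops included, and the job is handed in when it is done.

Besides the shell and the picture viewer there is one more tool, called as name(argument=value, ...), one argument or row to a line, values as JSON. apply_moves: Moves the arm, as the interface text tells. Its arguments: {"type":"object","properties":{"motion":{"type":"array"},"grip_force":{"type":"number"}},"required":["motion"]}

```bash
mkdir -p pics
cat > h.py <<'E'
import numpy as np, cv2, json
from station import arm, cams
def shot(n,f):
    s=arm.read_state(); d=cams.get_image(n); cv2.imwrite(f'pics/{f}.png',d['image'][:,:,::-1]); 
    np.save(f'pics/{f}.npy',{'d':d,'s':s},allow_pickle=True); return s,d
def ld(f): return np.load(f'pics/{f}.npy',allow_pickle=True).item()
def R(q):
    from scipy.spatial.transform import Rotation as Q
    return Q.from_quat([q[1],q[2],q[3],q[0]]).as_matrix()
def px(f,u,v,z):
    m=ld(f); d=m['d']
    if 'view' in d:
        T=np.linalg.inv(np.array(d['view'])); r=np.array([(u-d['cx'])/d['fx'],(v-d['cy'])/d['fy'],1])
    else:
        W=np.eye(4); W[:3,:3]=R(m['s']['orientation']); W[:3,3]=m['s']['position']; T=W@np.array(d['hand_eye'])
        a=np.array([(u-d['cx'])/d['fx'],(v-d['cy'])/d['fy']]); t=np.linalg.norm(a)+1e-12
        r=np.r_[a/t*np.sin(t),np.cos(t)]
    r=T[:3,:3]@r; o=T[:3,3]; return o+r*(z-o[2])/r[2]
E
python3 - <<'E'
from h import *
for n in ['top','side','wrist']: s,d=shot(n,n+'0')
print(s['clock'],s['position'],s['orientation'],s['width']); print(R(s['orientation']).round(3))
a=[cv2.imread(f'pics/{n}0.png') for n in ['top','side']]
cv2.imwrite('pics/a.png',cv2.resize(a[0],(800,600),interpolation=cv2.INTER_CUBIC))
E
```

```text
0.1 [0.21786856 0.63845876 0.23065708] [-5.93288752e-05  1.63696319e-01  9.86510591e-01 -6.04169397e-04] 0.9986760533234343
[[-0.946  0.323 -0.   ]
 [ 0.323  0.946 -0.001]
 [-0.    -0.001 -1.   ]]
```

View pics/a.png

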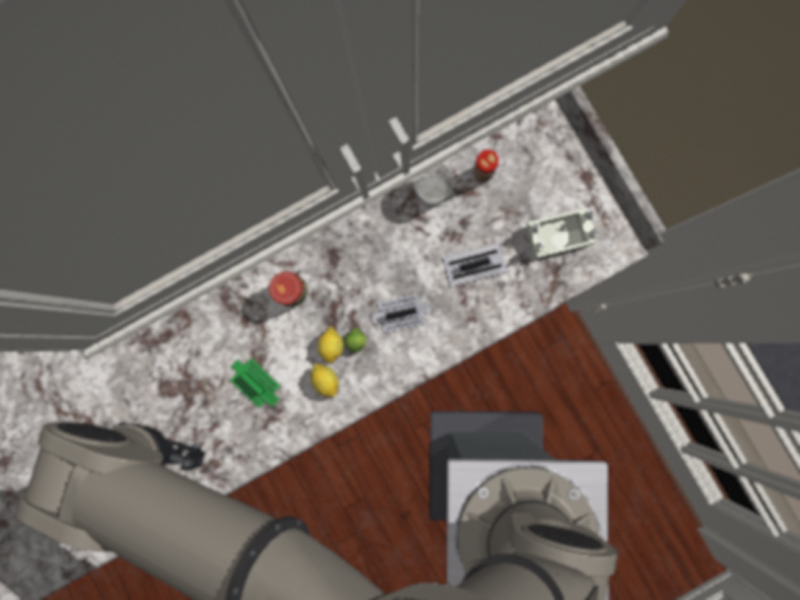

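The top view shows a green plate at (255,383), a small plate with a bar at (400,313), a plate with dark slits at (475,265), and the white box at (562,235). I'll enlarge the area to confirm which plate is which.

Run:
```python
from h import *
a=cv2.imread('pics/top0.png')
c=a[120:220,230:390]
cv2.imwrite('pics/b.png',cv2.resize(c,(800,500),interpolation=cv2.INTER_CUBIC))
for u,v,z in [(400,313,.035),(475,265,.035),(562,235,.04),(255,383,.03),(190,455,.23)]: print(px('top0',u*.64,v*.64,z).round(3))
```

```text
[0.446 0.259 0.035]
[0.545 0.109 0.035]
[ 0.606 -0.065  0.04 ]
[0.304 0.548 0.03 ]
[0.192 0.61  0.23 ]
```

View pics/b.png

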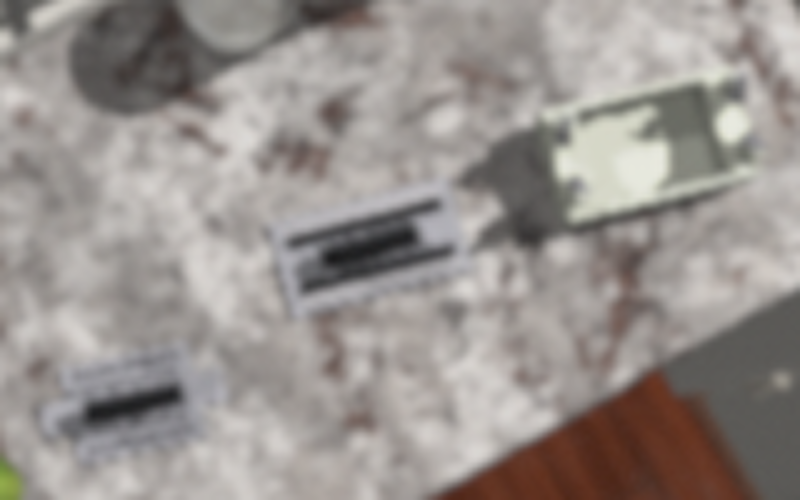

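The plate at crop (132,403) has ears and fine teeth and is not green, so it is the grating plate. The one at (370,245) has slits and no ears, so it is the slicing plate. Next I'll work out the approach and the bar's yaw.

```bash
cat >> h.py <<'E'
def delta(p,d,s=None):
    "shift in units to p (TCP world) and turn so tool x lies along direction d (mod 180)"
    s=s or arm.read_state(); M=R(s['orientation']); v=M.T@(np.array(p)-s['position'])/.2
    d=M.T@np.array(d); a=np.arctan2(d[1],d[0]); a=(a+np.pi/2)%np.pi-np.pi/2
    return v.round(4),(a/(np.pi/2)).round(4)
E
python3 - <<'E'
from h import *
q=lambda u,v,z:px('top0',230+u/5,120+v/5,z)
a,b=q(85,413,.035),q(180,395,.035); print(a,b,np.linalg.norm(b-a))
e,f=q(42,420,.005),q(225,385,.005); print((e+f)/2,np.linalg.norm(f-e), np.degrees(np.arctan2(*(f-e)[1::-1])),np.degrees(np.arctan2(*(b-a)[1::-1])))
print(delta([.447,.259,.2],b-a))
c=[q(u,v,.04) for u,v in [(542,108),(742,75),(755,170),(570,228)]]; print(np.round(c,3),np.mean(c,0))
print(arm.read_state()['joint_pos'])
E
```

```text
[0.43901205 0.28694714 0.035     ] [0.45088272 0.22754068 0.035     ] 0.060580853600791074
[0.44724315 0.2572401  0.005     ] 0.11924212165205303 -78.60119220191505 -78.69991790665401
(array([-1.697 , -1.4259,  0.1553]), np.float64(0.6651))
[[ 0.634  0.001  0.04 ]
 [ 0.656 -0.124  0.04 ]
 [ 0.595 -0.132  0.04 ]
 [ 0.558 -0.016  0.04 ]] [ 0.61060625 -0.06756647  0.04      ]
[-1.39149307  0.42664997  0.07386422  1.60643922 -0.03408596  1.11081075
 -0.06709748]
```

apply_moves(
  motion=[
    [[-0.2,-0.17,0],0.08,1],
    [[-0.4,-0.34,0],0.16,1],
    [[-0.6,-0.5,0],0.25,1],
    [[-0.8,-0.67,0],0.33,1],
    [[-0.96,-0.8,0.05],0.4,1],
  ],
)

```text
clock: 0.65
position: [0.3486, 0.4246, 0.2223]
orientation: [-0.0, 0.463, 0.886, 0.001]
force: [0.7, 1.0, -0.1]
width: 0.998
finger_force: 0.0
```

Run:
```python
from h import *
print(arm.read_state()['position'],delta([.447,.259,.17],[.0119,-.0594,0]))
```

```text
[0.34857718 0.42463891 0.22232145] (array([-0.9611, -0.0699,  0.2606]), np.float64(0.2614))
```

apply_moves(
  motion=[
    [[-0.25,-0.02,0.05],0.08,1],
    [[-0.5,-0.03,0.1],0.17,1],
    [[-0.74,-0.05,0.17],0.24,1],
    [[-0.96,-0.07,0.26],0.26,1],
    [[-0.96,-0.07,0.26],0.26,1],
    [[-0.96,-0.07,0.26],0.26,1],
  ],
)

```text
clock: 1.25
position: [0.4469, 0.2601, 0.1692]
orientation: [-0.0, 0.632, 0.775, -0.0]
force: [-1.0, 0.9, -0.6]
width: 1.0
finger_force: 0.0
```

Run:
```python
from h import *
s,d=shot('wrist','wrist1'); print(s['position'],s['orientation'],d['fx'],d['cx'],d['cy'])
print(np.array(d['hand_eye']).round(3))
cv2.imwrite('pics/c.png',cv2.resize(d['image'][:,:,::-1],(800,600),interpolation=cv2.INTER_CUBIC))
```

```text
[0.44690279 0.26008432 0.16916272] [-1.14244099e-05  6.31786494e-01  7.75142329e-01 -4.41320902e-04] 297.3186396354542 251.71246193843675 195.6662336143003
[[-0.001 -0.962 -0.272  0.069]
 [ 1.    -0.001  0.001  0.001]
 [-0.001 -0.272  0.962 -0.143]
 [ 0.     0.     0.     1.   ]]
```

View pics/c.png

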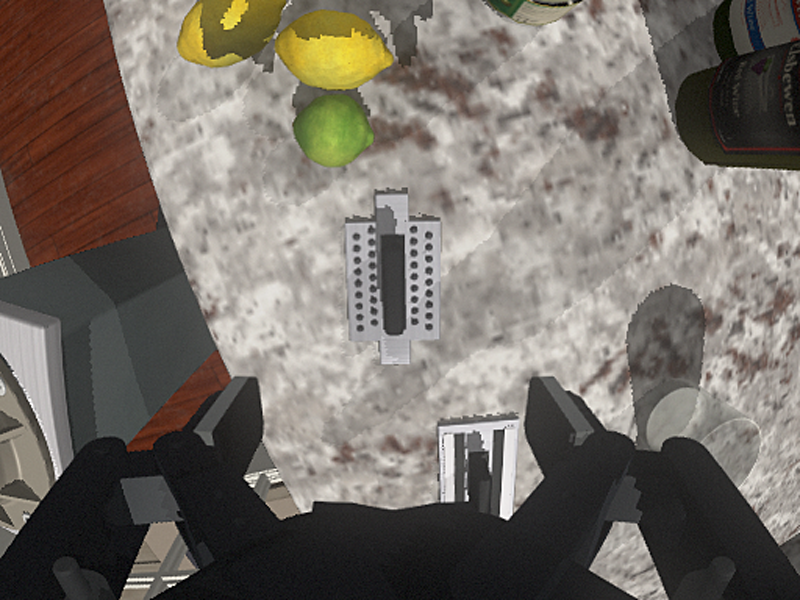

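Confirmed up close: the plate has teeth and ears and isn't green. Its ear tips are at (391,190) and (396,363), and the bar runs from about (393,235) to (395,333).

Run:
```python
from h import *
q=lambda u,v,z:px('wrist1',u*.64-.18,v*.64-.18,z)
e,f=q(391,190,.005),q(396,363,.005); print(e,f,(e+f)/2,np.linalg.norm(f-e))
c=[q(*p,.005) for p in [(346,218),(441,218),(439,340),(349,340)]]; m=np.mean(c,0); print(m,[np.linalg.norm(c[i]-c[i-1]).round(4) for i in range(4)])
a,b=q(393,236,.035),q(395,333,.035); print(a,b,(a+b)/2,np.linalg.norm(b-a))
d=f-e; print([np.degrees(np.arctan2(w[1],w[0])).round(2) for w in (d,b-a,c[3]-c[0],c[2]-c[1])])
p=((e+f)/2+m)/2; p[2]=.008; print(p,delta(p,d))
```

```text
[0.43399417 0.31964321 0.005     ] [0.46170114 0.20166077 0.005     ] [0.44784766 0.26065199 0.005     ] 0.12119212872246869
[0.44803782 0.26022897 0.005     ] [np.float64(0.0853), np.float64(0.0628), np.float64(0.0853), np.float64(0.0634)]
[0.44069559 0.29364556 0.035     ] [0.45421879 0.2339448  0.035     ] [0.44745719 0.26379518 0.035     ] 0.06121321306196602
[np.float64(-76.78), np.float64(-77.24), np.float64(-78.36), np.float64(-77.97)]
[0.44794274 0.26044048 0.008     ] (array([-0.0061,  0.0061,  0.8074]), np.float64(-0.0162))
```

apply_moves(
  motion=[
    [[-0.006,0.006,0.2],-0.01,1],
    [[-0.006,0.006,0.4],-0.01,1],
    [[-0.006,0.006,0.6],-0.01,1],
    [[-0.006,0.006,0.72],-0.01,1],
    [[-0.006,0.006,0.795],-0.01,1],
    [[-0.006,0.006,0.795],-0.01,1],
    [[-0.006,0.006,0.795],-0.01,0],
    [[-0.006,0.006,0.795],-0.01,0],
    [[-0.006,0.006,0.795],-0.01,0],
    [[-0.006,0.006,0.795],-0.01,0],
    [[-0.006,0.006,0.795],-0.01,0],
    [[-0.006,0.006,0.795],-0.01,0],
  ],
  grip_force=70,
)

```text
clock: 2.5
position: [0.4482, 0.2604, 0.0111]
orientation: [-0.0, 0.625, 0.781, 0.0]
force: [-3.3, -0.8, 12.1]
width: 0.124
finger_force: 69.2
```

apply_moves(
  motion=[
    [[0,0,-0.08],0,0],
    [[0,0,-0.25],0,0],
    [[0,0,-0.5],0,0],
    [[0,0,-0.75],0,0],
    [[-0.1,0,-0.95],0,0],
    [[-0.3,-0.02,-0.95],0,0],
    [[-0.5,-0.04,-0.95],0,0],
    [[-0.7,-0.05,-0.95],0,0],
    [[-0.9,-0.06,-0.95],0,0],
  ],
)

```text
clock: 3.4
position: [0.4756, 0.0804, 0.2008]
orientation: [-0.0, 0.625, 0.781, 0.0]
force: [0.8, 0.8, -1.9]
width: 0.123
finger_force: 68.8
```

apply_moves(
  motion=[
    [[-0.2,-0.02,0],0,0],
    [[-0.4,-0.03,0],0,0],
    [[-0.6,-0.05,0],0,0],
    [[-0.8,-0.07,0],0,0],
    [[-0.85,-0.07,0],0,0],
    [[-0.85,-0.07,0],0,0],
  ],
)

```text
clock: 4.0
position: [0.4992, -0.0889, 0.2005]
orientation: [0.0, 0.626, 0.78, -0.0]
force: [-1.1, 0.7, -1.9]
width: 0.127
finger_force: 68.7
```

Run:
```python
from h import *
s,d=shot('wrist','wrist2'); print(s['position'],s['joint_pos'],s['width'],s['force'])
cv2.imwrite('pics/d.png',cv2.resize(d['image'][:,:,::-1],(800,600),interpolation=cv2.INTER_CUBIC))
```

```text
[ 0.49917641 -0.08886478  0.20051021] [-0.53108371  0.21192199  0.66862176  2.03963381 -0.16152463  0.94102665
  0.43981909] 0.1269264396287597 [-1.09027143  0.67750715 -1.86667019]
```

View pics/d.png

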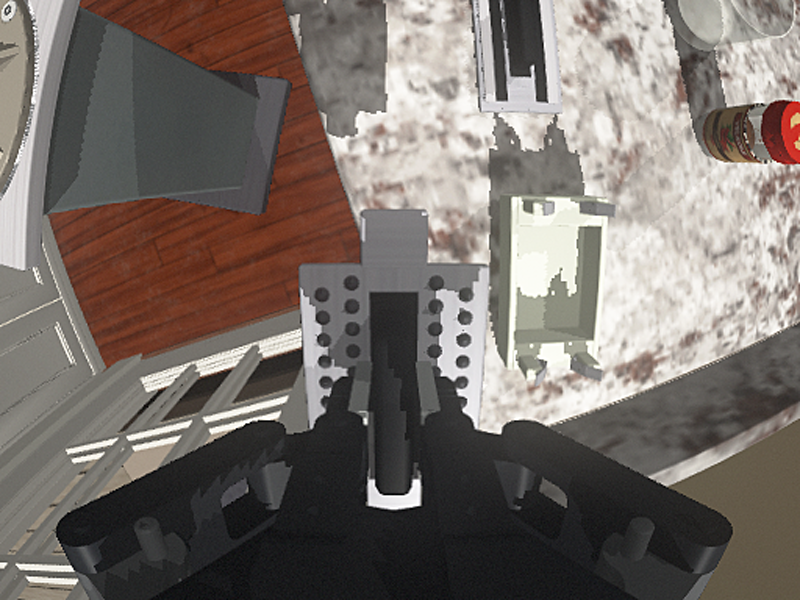

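The box is in view, with its rim spanning roughly (510,196) to (604,368). The plate is held level. I'll enlarge the box to read its corners.

Run:
```python
from h import *
a=ld('wrist2')['d']['image'][:,:,::-1][115:250,300:420]
cv2.imwrite('pics/e.png',cv2.resize(a,(533,600),interpolation=cv2.INTER_CUBIC))
```

```text
(no output)
```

View pics/e.png

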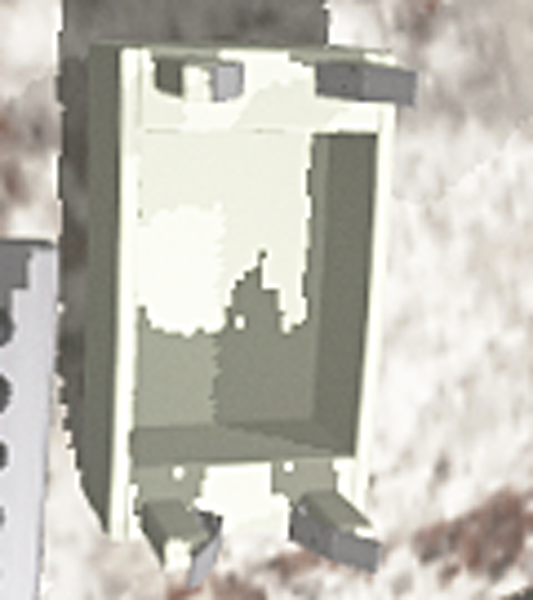

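Run:
```python
from h import *
q=lambda u,v,z:px('wrist2',300+u/4.444-.39,115+v/4.444-.39,z)
Q=lambda u,v,z:px('wrist2',u*.64-.18,v*.64-.18,z)
tl,bl,r1,r2=[q(*p,.04) for p in [(121,48),(112,538),(393,110),(368,490)]]
il=[q(*p,.04) for p in [(135,130),(380,132),(353,458),(131,462)]]
ang=lambda w:np.degrees(np.arctan2(w[1],w[0])).round(2)
print(tl,bl,np.linalg.norm(tl-bl),ang(tl-bl),ang(r1-r2),'inner',ang(il[0]-il[3]),ang(il[1]-il[2]),[np.linalg.norm(il[i]-il[i-1]).round(4) for i in range(4)],np.mean(il,0))
x=(tl-bl)/np.linalg.norm(tl-bl); y=np.array([x[1],-x[0],0]); print('width',(r1-tl)@y,(r2-tl)@y)
c=(tl+bl)/2+y*.036; print('centre',c)
# held plate: top of plate z ~ TCP -.006
s=ld('wrist2')['s']; z=s['position'][2]-.011+.005
P=[Q(*p,z) for p in [(300,265),(488,265),(362,211),(428,211)]]
M=R(s['orientation']); print([(M.T@(p-s['position'])).round(4) for p in P])
print(ang(M[:,0]),delta([c[0],c[1],.2],x))
```

```text
[ 0.56338735 -0.01479246  0.04      ] [ 0.59486308 -0.13324334  0.04      ] 0.12256154563844159 104.88 104.93 inner 105.43 103.62 [np.float64(0.0827), np.float64(0.0641), np.float64(0.0848), np.float64(0.0614)] [ 0.61306004 -0.06527708  0.04      ]
width 0.07084058200255561 0.07093081635879858
centre [ 0.61391779 -0.06477253  0.04      ]
[array([ 0.0409, -0.0298,  0.006 ]), array([0.0408, 0.0322, 0.006 ]), array([ 0.0583, -0.009 ,  0.006 ]), array([0.0583, 0.012 , 0.006 ])]
102.47 (array([-0.0147,  0.5847,  0.0016]), np.float64(-0.0257))
```

apply_moves(
  motion=[
    [[-0.005,0.2,0],-0.01,0],
    [[-0.01,0.4,0],-0.026,0],
    [[-0.013,0.58,0],-0.026,0],
    [[-0.013,0.58,0.2],-0.026,0],
    [[-0.013,0.58,0.35],-0.026,0],
    [[-0.013,0.58,0.45],-0.026,0],
    [[-0.013,0.58,0.45],-0.026,0],
    [[-0.013,0.58,0.45],-0.026,0],
  ],
)

```text
clock: 4.85
position: [0.6132, -0.0631, 0.1109]
orientation: [-0.0, 0.608, 0.794, -0.0]
force: [0.7, -0.4, -1.5]
width: 0.123
finger_force: 68.8
```

Run:
```python
from h import *
s,d=shot('wrist','wrist3'); print(s['position'],s['width'],s['force'])
print(delta([.6139,-.0648,.051],[np.cos(np.radians(104.9)),np.sin(np.radians(104.9)),0]))
s,d2=shot('side','side3'); d2=d2
# project the box into side view
V=np.array(d2['view']); p=V@[.614,-.065,.06,1]; u,v=int(d2['fx']*p[0]/p[2]+d2['cx']),int(d2['fy']*p[1]/p[2]+d2['cy']); print(u,v)
w=d['image'][:,:,::-1]; w=cv2.resize(w[90:384,130:400],None,fx=1.5,fy=1.5)
u=min(max(u,60),452);v=min(max(v,60),324)
c=cv2.resize(d2['image'][v-60:v+60,u-60:u+60,::-1],(380,441),interpolation=cv2.INTER_CUBIC)
cv2.imwrite('pics/f.png',np.hstack([w,c]))
```

```text
[ 0.6131789  -0.06307517  0.11090596] 0.12319665483429192 [ 0.74099358 -0.36783483 -1.46151611]
(array([-0.0073, -0.001 ,  0.3029]), np.float64(0.0016))
223 156
```

View pics/f.png

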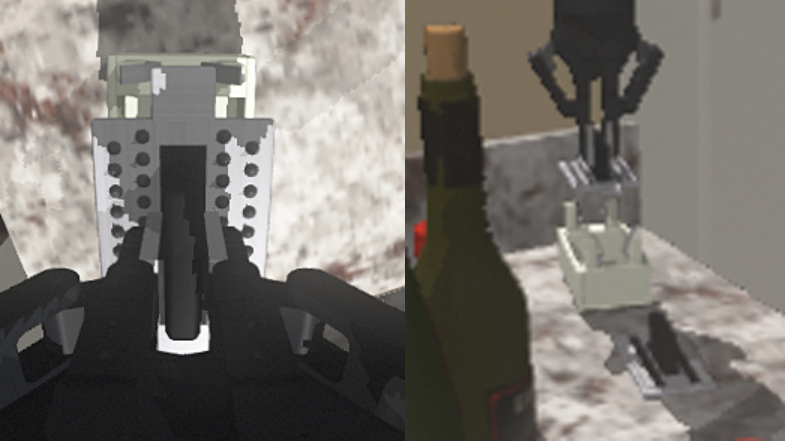

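The ear lines up between the prongs: ear centre at about (184,92), prongs spanning 120 to 241. Now I'll press down.

apply_moves(
  motion=[
    [[-0.007,0,0.05],0.002,0],
    [[-0.007,0,0.1],0.002,0],
    [[-0.007,0,0.14],0.002,0],
    [[-0.007,0,0.17],0.002,0],
    [[-0.007,0,0.2],0.002,0],
    [[-0.007,0,0.22],0.002,0],
    [[-0.007,0,0.24],0.002,0],
    [[-0.007,0,0.26],0.002,0],
  ],
)

```text
clock: 5.75
position: [0.6133, -0.0661, 0.0588]
orientation: [-0.0, 0.61, 0.792, -0.0]
force: [-6.4, -1.5, 9.0]
width: 0.124
finger_force: 70.4
```

apply_moves(
  motion=[
    [[0,0,0.01],0,0],
    [[0,0,0.02],0,0],
    [[0,0,0.03],0,0],
    [[0,0,0.037],0,0],
    [[0,0,0.042],0,0],
    [[0,0,0.042],0,0],
  ],
)

```text
clock: 6.35
position: [0.6138, -0.0653, 0.0511]
orientation: [-0.0, 0.61, 0.792, 0.001]
force: [-7.7, 0.8, 16.6]
width: 0.124
finger_force: 72.6
```

apply_moves(
  motion=[
    [[0,0,0.005],0,0],
    [[0,0,0.01],0,0],
    [[0,0,0.01],0,0],
  ],
)

```text
clock: 6.65
position: [0.6139, -0.0653, 0.051]
orientation: [-0.0, 0.61, 0.792, 0.001]
force: [-22.3, 5.7, 54.2]
width: 0.125
finger_force: 78.0
```

Run:
```python
from h import *
s,d=shot('wrist','wrist4'); s,d2=shot('side','side4')
w=d['image'][:,:,::-1]; w=cv2.resize(w[90:384,130:400],None,fx=1.5,fy=1.5)
c=cv2.resize(d2['image'][110:200,175:265,::-1],(380,441),interpolation=cv2.INTER_CUBIC)
cv2.imwrite('pics/g.png',np.hstack([w,c])); print(s['position'],s['force'])
```

```text
[ 0.61388119 -0.06531351  0.0510309 ] [-21.52653796   4.68523812  54.59319405]
```

View pics/g.png

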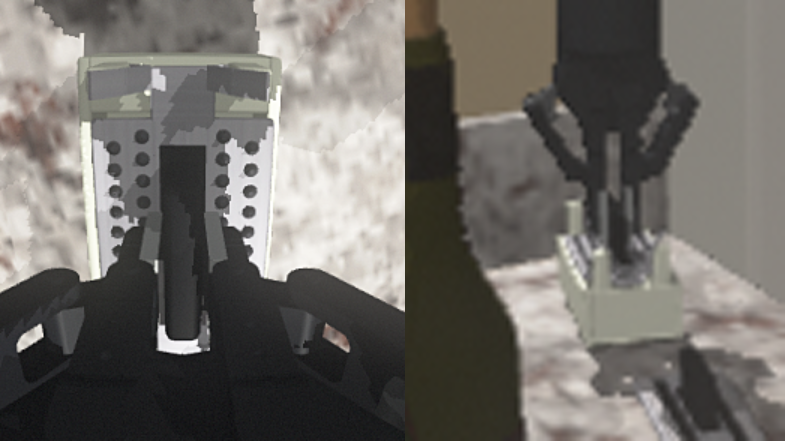

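The stop is rigid at TCP z = 0.051, which is the expected seated height, and the plate lies flat inside the rim. I'll relax the press, open and retreat.

apply_moves(
  motion=[
    [[0,0,-0.01],0,0],
    [[0,0,-0.01],0,0.2],
    [[0,0,-0.01],0,0.5],
    [[0,0,-0.01],0,0.5],
    [[0,0,-0.01],0,0.5],
    [[0,0,-0.05],0,0.5],
    [[0,0,-0.15],0,0.5],
    [[0,0,-0.3],0,0.5],
    [[0,0,-0.5],0,0.5],
    [[0,0,-0.7],0,0.5],
    [[0,0,-0.7],0,0.5],
  ],
)

```text
clock: 7.85
position: [0.6159, -0.0662, 0.1937]
orientation: [0.003, 0.61, 0.792, 0.002]
force: [0.6, -0.2, -0.5]
width: 0.498
finger_force: 0.0
```

Run:
```python
from h import *
s,d=shot('wrist','wrist5'); s,d2=shot('side','side5')
w=d['image'][:,:,::-1]; w=cv2.resize(w[90:384,130:400],None,fx=1.5,fy=1.5)
c=cv2.resize(d2['image'][110:200,175:265,::-1],(380,441),interpolation=cv2.INTER_CUBIC)
cv2.imwrite('pics/i.png',np.hstack([w,c])); print(s['position'],s['force'])
```

```text
[ 0.61483541 -0.06568807  0.19120599] [ 0.33860497  0.53118603 -0.34779843]
```

View pics/i.png

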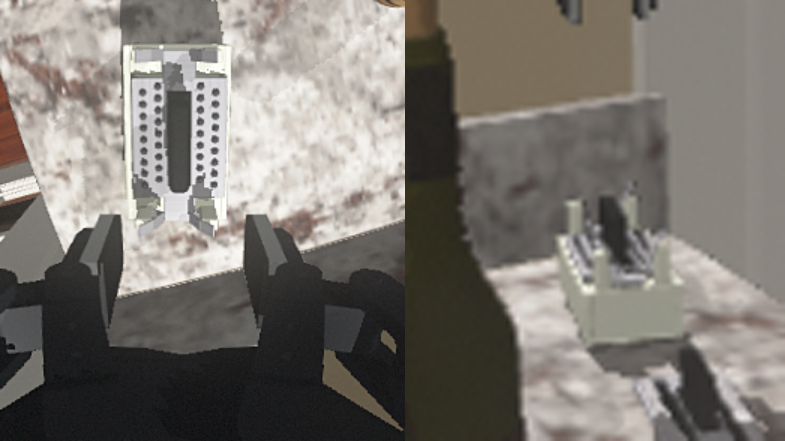

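The plate sits flat in the box at (180,135), with its ears in the slots, and the gripper is clear of it.

```bash
python3 -c "
from station import arm
print(arm.finish_job())"
```

```text
the job is handed in; nothing more can be done
None
```

The grating plate is pressed in past the clips and sits flat on the grater box's rim, the slicing plate was left where it lay, and the job was handed in at about 8 s on the robot's clock.

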